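Open the blue-tiled touch-latch lid of the tableware chest

TASK

Open the chest's blue-tiled lid. First push the white cup off that lid with the fingertips, sliding it without lifting it, onto the pale middle top of the chest so that it stands upright there clear of both lids; then press down on the blue tile until the catch lets go and move away, so that the lid springs up and stands ajar. Leave the green-tiled lid shut and the celadon cup, the plates and the teapot where they are.

Things in the scene. Friction and masses are not known exactly. Their poses are not given: they have to be found in the camera images.
- chest: fixed wooden block, 240 deep (x), 160 wide (y), 120 mm high; origin at the centre of its underside on the table; x points from its front to its back, y to its left, z up. Flush against its +y and -y sides stand two dark boxes, 240 deep, 170 wide, 120 mm high, centred 165.5 mm from its middle, tops level with it; which one has the blue-tiled lid and which the green varies
- rest_top (a point): centre of the chest's bare pale wooden middle top (240 x 160 mm), at its surface, 120 mm above the table; axes as the chest's
- blue_tile (a point): centre of the upper face of the blue tile, 40 x 40 mm, 2 mm proud of its brown lid, 75 mm in front (-x) of its box's centre. Touch latch: pressed down about 3 mm (about 6 N; hard stop at 7 mm) the catch lets go, and when the finger goes away the lid springs up by itself, the tile rising some 60 mm. It cannot be latched again
- blue_lid (a joint): opening angle of the blue-tiled lid, rad: 0 shut and latched, slightly negative while pressed in, 0.35 fully ajar. The lid is 208 mm deep, 142 mm wide, inset in its box with a 14 mm border all round, hinged along its back edge 179 mm behind the tile; its top is 1 mm above the border and the pale top
- green_tile (a point): centre of the top face of the green tile on the other lid, same make and latch; to be left shut
- green_lid (a joint): opening angle of the green-tiled lid, rad: 0 shut
- white_cup_center (a point): centre (half-way up) of the white straight-sided cup with a blue band, loose, 68 mm across, 46 mm high, open at the top, 0.13 to 0.25 kg; it stands on the blue-tiled lid behind the tile; z axis up through its mouth
- celadon_cup_center (a point): centre (half-way up) of the pale green cup, loose, 60 mm across, 52 mm high, standing on the green-tiled lid; to be left alone
- plates: a stack of five plates, green with an ochre one on top, 110 mm across, 60 mm high, standing on the table beside the chest; origin at the centre of its underside; to be left alone
- teapot: a blue teapot with a white lid knob, 92 mm across the belly, 84 mm high, standing on the table beside the chest; origin at the centre of its underside; to be left alone
Mind the look-alikes: they are no part of the job. What is shaped like the part that bears white_cup_center but black or brown is not meant.

How it is judged:
By the outcome, as a careful person would: the job done as asked, in the order asked, and still so for the second after the job is handed in, with the robot touching nothing.
It also fails if it takes over 45 s, if anything falls off the work surface, if the arm or the gripper's body presses on something with over 40 N, if the wrist force passes 120 N, or if a joint passes its speed limit or range.

ROBOT

A 6-joint arm with a two-finger parallel gripper is mounted at the origin on the work surface. World frame = base frame: x ahead of the robot, y to its left, z up, the work surface at z = 0. Lengths are in m, angles in degrees, forces in N, time in s.
With the tool pointing down it reaches from about 0.4 to 0.825 m from the base axis. Payload 7 kg.
Tool frame: the origin (TCP) lies on the centre line of the jaws, within the pads' length; the fingertips stand 11 mm ahead of it and the grasp point (between the pads) lies 8 mm behind it; z points along the fingers, y is the direction in which the jaws open and shut (so a half turn about z gives the same grasp; the last joint's range is limited). The gripper opens to 88 mm and grips with 3 to 60 N. Pads are 19 mm wide; open, the fingers measure 130 mm over their backs; the gripper's body (78 mm by 193 mm) begins 47 mm behind the grasp point.
Start: joints at [-48.409, 20.546, 0.682, 0, -70.136, -16.507], TCP at [0.286, -0.611, 0.238] pointing down, gripper open.
Joint ranges: [-176.03, 176.03], [-82.01, 121.73], [-58.28, 71.71], [-173.87, 95.51], [-174.79, -0.11], [-173.66, 173.66]. Speed limits (degrees/s): [136.94, 136.94, 172.46, 180, 180, 180].

INTERFACE

Orientations are given as [roll, pitch, yaw] about the fixed x, y, z axes, in that order (R = Rz(yaw) Ry(pitch) Rx(roll)).
In Python, from plant import ctrl, cams, order gives the robot as it stands.
- The arm moves only by the tool jog_arm, never from a script. Its argument "motion" is a list of rows, each an object with "offset": the shift along the tool's x, y, z in mm, a list of three; "roll": the turn about the tool's z in rad; "hand": the finger opening in mm, from 0 to 87.6. A call has 1 to 20 rows; each row is the pose to reach, as a shift and turn from the pose commanded when the call began, along the tool's axes at that moment; what a row does not reach only later rows make up. A row lasts 1/12 s, in which the tool goes at most 41.7 mm and 7.16 degrees, less where a joint would pass 70% of its speed; a pose out of reach is approached as far as the arm can. A call with a gripper value outside its range is refused whole. The fingers move at their own pace and stop on an object; the grip force is fixed at half the most. Time passes only in rows, so rows that repeat a pose let the fingers close. It gives the time, the measured TCP pose, the force and the opening at its end, in the units of the state.
- ctrl.get_obs(): the state, without advancing time (a new reading comes with each control period).
- cams.snapshot(name): name is "scene" or "top" or "wrist"; returns a dict with "img" (400x640x3 uint8, red, green, blue), "K" (3x3 intrinsics, pixels), "D" ([k1, k2, p1, p2, k3] as OpenCV has them; the pictures are not rectified), "cam_to_world" (4x4, takes a point from camera to world coordinates); the wrist camera has in their place "T_tool_cam" (4x4, takes a point from camera to tool coordinates, whose origin is the TCP and whose axes are the flange's). Camera axes: x right, y down, z forward; pixel columns grow to the right and rows downward; lengths in m; the calibration is good to about 2 mm. A picture is of the moment at which its call begins: read the wrist's pose just before it. There is no depth.
- order.close_job(): hands the job in, once; it reports no verdict.
The state is a dict: "clock": time; "joint_pos": joint angles; "qvel": joint speeds; "tau": joint torques, N m; "tool_pos": TCP position; "orientation": TCP orientation; "force": force on the tool from outside, world axes, zero at the start; "moment": the same for the moment, N m; "opening": finger opening in m.
Only numpy, scipy, OpenCV 4.12 (cv2) and the standard library are available. Lean on these libraries where they do the work, as an engineer would, in place of code of your own. Each camera call takes 0.05 s, during which the arm holds its last target. There are 200 camera calls.

## Working session

There is one attempt and no reset: what is moved stays moved. The work goes in short steps, Python scripts to look and compute and a tool call to move; the robot and the scene stay as the last step left them, time stands still between calls to the robot, and variables do not carry over. Pictures are saved under pics/ and viewed, about 8 in all and at most 12, crops included, and the job is handed in when it is done.

Besides the shell and the picture viewer there is one more tool, called after "Request:" in YAML: its name, and indented under it one key for each argument. jog_arm: Moves the arm, as the interface text tells. Its arguments: {"type":"object","properties":{"motion":{"type":"array"}},"required":["motion"]}

```bash
mkdir -p pics
cat > h.py <<'E'
import numpy as np, cv2
from plant import ctrl, cams, order
from scipy.spatial.transform import Rotation as R
def snap(n,f):
    o=ctrl.get_obs(); s=cams.snapshot(n); 
    if n=='wrist':
        T=np.eye(4);T[:3,:3]=R.from_euler('xyz',o['orientation'],degrees=True).as_matrix();T[:3,3]=o['tool_pos']
        s['cam_to_world']=T@np.array(s['T_tool_cam'])
    cv2.imwrite(f'pics/{f}.png',s['img'][...,::-1]); np.save(f'pics/{f}.npy',s,allow_pickle=True); return s
def load(f): return np.load(f'pics/{f}.npy',allow_pickle=True).item()
def cast(s,uv,z):
    p=cv2.undistortPoints(np.array(uv,float).reshape(-1,1,2),np.array(s['K']),np.array(s['D'])).reshape(-1,2)
    M=np.array(s['cam_to_world']); d=np.c_[p,np.ones(len(p))]@M[:3,:3].T; c=M[:3,3]
    return c+d*((z-c[2])/d[:,2])[:,None]
E
python3 - <<'E'
from h import *
a=snap('scene','s0');b=snap('top','t0')
print(ctrl.get_obs())
for s in(a,b): print(np.array(s['cam_to_world']).round(3).tolist())
E
```

```text
{'clock': 0.1, 'joint_pos': array([-4.84094798e+01,  2.05870793e+01,  6.38816411e-01, -1.63654435e-02,
       -7.01355132e+01, -1.65066001e+01]), 'qvel': array([-0.03183243,  0.02044848,  0.10615042,  0.01072105, -0.02807719,
        0.02013289]), 'tau': array([-1.84001154e-03, -5.84163451e+01,  2.93751776e+01,  7.01568916e+00,
        1.01063331e-02, -7.31916884e-05]), 'tool_pos': array([ 0.28595259, -0.61097633,  0.23672195]), 'orientation': array([ 1.79915305e+02, -9.05362513e-03, -1.54921645e+02]), 'force': array([ 0.0559453 , -0.82333712,  0.03922014]), 'moment': array([ 0.00550002,  0.00687266, -0.02123627]), 'opening': 0.08749094204469735}
[[-0.502, 0.722, -0.475, 1.296], [0.865, 0.42, -0.274, 0.376], [0.002, -0.549, -0.836, 1.283], [0.0, 0.0, 0.0, 1.0]]
[[0.027, -0.996, 0.086, 0.463], [-1.0, -0.026, 0.004, -0.012], [-0.002, -0.086, -0.996, 1.634], [0.0, 0.0, 0.0, 1.0]]
```

View pics/s0.png

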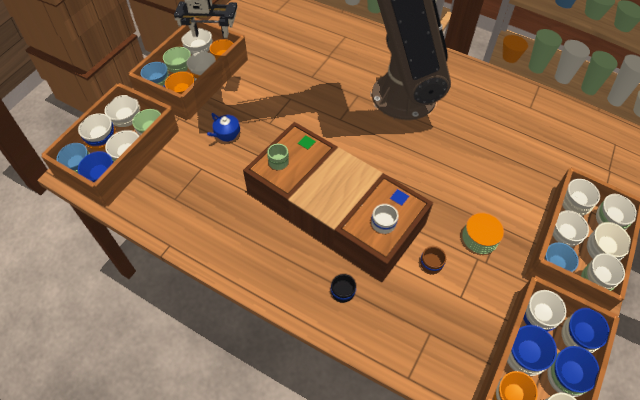

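View pics/t0.png

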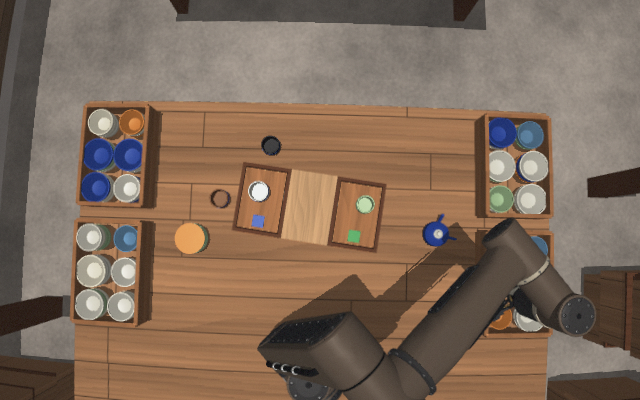

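The scene view shows the white, blue-banded cup at (385,218) with the blue tile at (400,198); in the top view they are at (259,191) and (258,221). The pale top is at top (310,205), and the green tile and celadon cup are at (354,236) and (365,204).

Look-alikes in the top view: black cup (270,146), brown cup (221,198), and white cups in the trays, e.g. (102,123) and (90,237). I choose the white cup standing on the blue-tiled lid.

Run:
```python
from h import *
def blob(s,box,f):
    x0,y0,x1,y1=box; im=s['img'][y0:y1,x0:x1]; h=cv2.cvtColor(im,cv2.COLOR_RGB2HSV)
    m=f(h).astype(np.uint8); n,l,st,c=cv2.connectedComponentsWithStats(m); i=1+np.argmax(st[1:,4])
    ct=max(cv2.findContours((l==i).astype(np.uint8),0,1)[0],key=cv2.contourArea)+np.array([[x0,y0]])
    return c[i]+[x0,y0],st[i].tolist(),ct
blue=lambda h:(h[...,0]>105)&(h[...,0]<130)&(h[...,1]>150)&(h[...,2]>90)
green=lambda h:(h[...,0]>50)&(h[...,0]<75)&(h[...,1]>150)
white=lambda h:(h[...,1]<60)&(h[...,2]>110)
pale=lambda h:(h[...,0]>10)&(h[...,0]<25)&(h[...,1]<125)&(h[...,2]>140)
for f,bx in (('t0',[(245,210,270,232),(340,228,365,246),(243,175,275,207),(275,160,345,255)]),('s0',[(387,185,412,208),(295,132,320,152),(365,198,403,236),(285,140,390,235)])):
    s=load(f)
    for nm,b,m,z in zip(('blue','green','cup','pale'),bx,(blue,green,white,pale),(.123,.123,.167,.12)):
        c,st,ct=blob(s,b,m); print(f,nm,c.round(1),st,cast(s,[c],z).round(4))
        if nm=='cup': e=cv2.minEnclosingCircle(ct); print('  circ',e,cast(s,[e[0]],z).round(4))
        if nm=='pale':
            r=cv2.boxPoints(cv2.minAreaRect(ct)); 
            ap=cv2.approxPolyDP(ct,8,True); p=cast(s,ap.reshape(-1,2),.12); print(p.round(3).tolist(),p.mean(0))
s=load('s0'); cv2.imwrite('pics/c0.png',cv2.resize(s['img'][130:280,240:440,::-1],None,fx=4,fy=4,interpolation=cv2.INTER_CUBIC))
```

```text
Traceback (most recent call last):
ValueError: attempt to get argmax of an empty sequence
```

```bash
cat >> h.py <<'E'
def blob(s,box,f):
    x0,y0,x1,y1=box; im=s['img'][y0:y1,x0:x1]; h=cv2.cvtColor(im,cv2.COLOR_RGB2HSV)
    m=f(h).astype(np.uint8); n,l,st,c=cv2.connectedComponentsWithStats(m)
    if n<2: print('none',h[h.shape[0]//2,h.shape[1]//2]); return None
    i=1+np.argmax(st[1:,4])
    ct=max(cv2.findContours((l==i).astype(np.uint8),0,1)[0],key=cv2.contourArea)+np.array([[x0,y0]])
    return c[i]+[x0,y0],st[i].tolist(),ct
blue=lambda h:(h[...,0]>105)&(h[...,0]<135)&(h[...,1]>90)&(h[...,2]>90)
green=lambda h:(h[...,0]>45)&(h[...,0]<80)&(h[...,1]>120)
white=lambda h:(h[...,1]<60)&(h[...,2]>110)
pale=lambda h:(h[...,0]>10)&(h[...,0]<25)&(h[...,1]<125)&(h[...,2]>140)
E
python3 - <<'E'
from h import *
for f,bx in (('t0',[(245,210,270,232),(340,228,365,246),(243,175,275,207),(275,160,345,255)]),('s0',[(387,185,412,208),(295,132,320,152),(365,198,403,236),(285,140,390,235)])):
    s=load(f)
    for nm,b,m,z in zip(('blue','green','cup','pale'),bx,(blue,green,white,pale),(.123,.123,.167,.12)):
        q=blob(s,b,m)
        if q is None: continue
        c,st,ct=q; print(f,nm,c.round(1),st,cast(s,[c],z).round(4))
        if nm=='cup': e=cv2.minEnclosingCircle(ct); print('  circ',e,cast(s,[e[0]],z).round(4))
        if nm=='pale':
            ap=cv2.approxPolyDP(ct,8,True); p=cast(s,ap.reshape(-1,2),.12); print(p.round(3).tolist(),p.mean(0))
s=load('s0'); cv2.imwrite('pics/c0.png',cv2.resize(s['img'][130:280,240:440,::-1],None,fx=4,fy=4,interpolation=cv2.INTER_CUBIC))
E
```

```text
t0 blue [257.6 220.6] [7, 5, 12, 12, 122] [[0.4963 0.1925 0.123 ]]
none [ 64 109 178]
t0 cup [258. 191.] [5, 6, 20, 21, 307] [[0.5939 0.1887 0.167 ]]
  circ ((257.7872314453125, 190.93617248535156), 10.44277286529541) [[0.5941 0.1896 0.167 ]]
t0 pale [309.1 206.6] [0, 0, 70, 95, 4598] [[0.5492 0.0178 0.12  ]]
[[0.708, 0.134, 0.12], [0.67, 0.08, 0.12], [0.384, 0.129, 0.12], [0.391, -0.105, 0.12], [0.42, -0.043, 0.12], [0.714, -0.098, 0.12]] [0.54771549 0.01608836 0.12      ]
s0 blue [399.1 196.9] [3, 4, 19, 16, 163] [[0.4987 0.189  0.123 ]]
s0 green [306.2 142. ] [3, 4, 17, 13, 129] [[ 0.4578 -0.1387  0.123 ]]
s0 cup [385.  215.4] [7, 6, 26, 24, 464] [[0.6015 0.1886 0.167 ]]
  circ ((384.6666564941406, 216.0), 12.823698043823242) [[0.6036 0.1887 0.167 ]]
s0 pale [381.4 215.8] [87, 64, 18, 22, 239] [[0.5785 0.1727 0.12  ]]
[[0.553, 0.147, 0.12], [0.602, 0.165, 0.12], [0.594, 0.204, 0.12], [0.563, 0.188, 0.12], [0.583, 0.152, 0.12], [0.533, 0.174, 0.12]] [0.57132958 0.17165854 0.12      ]
```

View pics/c0.png

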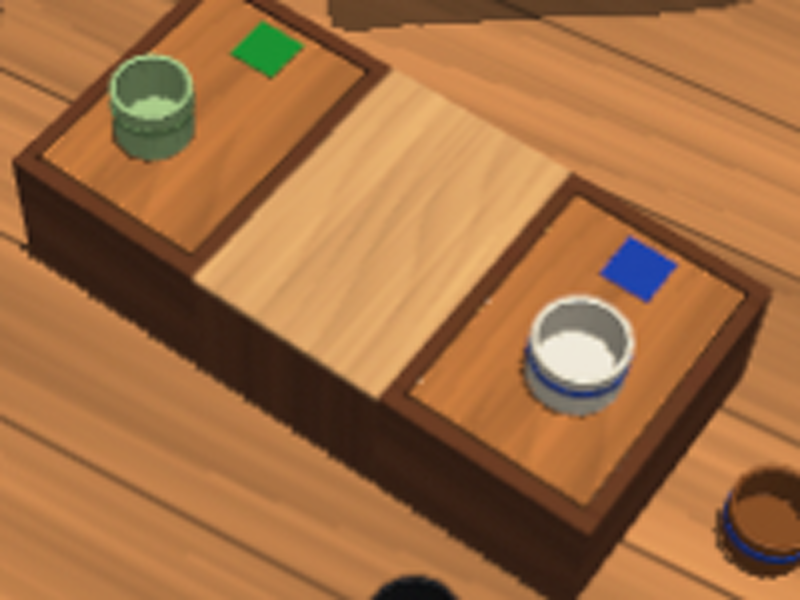

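The crop shows the blue-banded white cup on the blue-tiled lid behind the tile, and the choice holds.

- **Tiles:** they are 331 mm apart, as the description requires. The chest yaw is about -7° and its centre about (0.552, 0.017).
- **Cup:** it stands at about (0.599, 0.189), which is chest-frame (26, 177) mm.
- **Plan:** push with both open fingertips as a cradle, moving along chest -y. First I go above the far side of the cup.

Request:
jog_arm:
  motion:
    - {"offset":[-665,659,0],"roll":-1.01,"hand":40}
    - {"offset":[-665,659,0],"roll":-1.01,"hand":40}
    - {"offset":[-665,659,0],"roll":-1.01,"hand":40}
    - {"offset":[-665,659,0],"roll":-1.01,"hand":40}
    - {"offset":[-665,659,0],"roll":-1.01,"hand":40}
    - {"offset":[-665,659,0],"roll":-1.01,"hand":40}
    - {"offset":[-665,659,0],"roll":-1.01,"hand":40}
    - {"offset":[-665,659,0],"roll":-1.01,"hand":40}
    - {"offset":[-665,659,0],"roll":-1.01,"hand":40}
    - {"offset":[-665,659,0],"roll":-1.01,"hand":40}
    - {"offset":[-665,659,0],"roll":-1.01,"hand":40}
    - {"offset":[-665,659,0],"roll":-1.01,"hand":40}
    - {"offset":[-665,659,0],"roll":-1.01,"hand":40}
    - {"offset":[-665,659,0],"roll":-1.01,"hand":40}
    - {"offset":[-665,659,0],"roll":-1.01,"hand":40}
    - {"offset":[-665,659,0],"roll":-1.01,"hand":40}
    - {"offset":[-665,659,0],"roll":-1.01,"hand":40}
    - {"offset":[-665,659,0],"roll":-1.01,"hand":40}
    - {"offset":[-665,659,0],"roll":-1.01,"hand":40}
    - {"offset":[-665,659,0],"roll":-1.01,"hand":40}

```text
clock: 1.77
tool_pos: [0.5736, 0.173, 0.2373]
orientation: [180.0, -0.0, -97.0]
force: [1.5, -0.2, 0.1]
opening: 0.0401
```

Run:
```python
from h import *
s=snap('wrist','w0'); print(ctrl.get_obs()['tool_pos']); print(s['cam_to_world'].round(3))
```

```text
[0.57640869 0.17856437 0.23653401]
[[-0.992  0.12   0.03   0.566]
 [ 0.123  0.962  0.245  0.107]
 [ 0.001  0.247 -0.969  0.385]
 [ 0.     0.     0.     1.   ]]
```

View pics/w0.png

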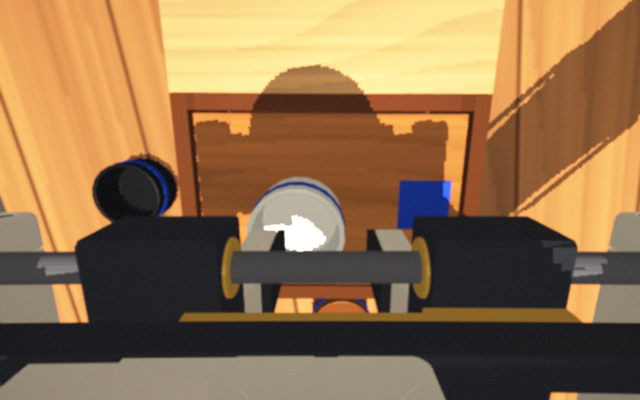

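The wrist view shows the box edge from (171,94) to (490,95), the blue tile at (424,204) and the cup rim spanning columns 248–345 at about row 228.

Run:
```python
from h import *
s=load('w0')
c,st,_=blob(s,(390,172,460,235),blue); print(c,st)
p=cast(s,[[171,94],[490,95]],.12); print(p.round(4)); d=p[0]-p[1]; a=np.arctan2(d[1],d[0]); print(np.degrees(a),np.linalg.norm(d))
t=cast(s,[c],.123)[0]; r=cast(s,[[248,228],[345,228]],.167); print(t,r,r.mean(0),np.linalg.norm(r[0]-r[1]))
x=np.array([np.cos(a),np.sin(a)]);y=np.array([-x[1],x[0]])
m=p.mean(0)[:2]; print('chest centre from edge',m-y*.0805,'from tile',t[:2]+.075*x-.1655*y)
```

```text
[422.05819296 200.31291475] [8, 9, 53, 48, 1959]
[[0.678  0.0813 0.12  ]
 [0.4428 0.1113 0.12  ]]
-7.264262086848848 0.23710265887396798
[0.49776954 0.18531696 0.123     ] [[0.62717382 0.17699042 0.167     ]
 [0.56198559 0.18513513 0.167     ]] [0.5945797  0.18106277 0.167     ] 0.06569506462095903
chest centre from edge [0.55025285 0.01646215] from tile [0.55124076 0.0116619 ]
```

Request:
jog_arm:
  motion:
    - {"offset":[-30,-7,0],"roll":0,"hand":40}
    - {"offset":[-60,-14,0],"roll":0,"hand":40}
    - {"offset":[-90,-20,0],"roll":0,"hand":40}
    - {"offset":[-90,-20,0],"roll":0,"hand":40}
    - {"offset":[-90,-20,0],"roll":0,"hand":40}

```text
clock: 2.23
tool_pos: [0.6043, 0.259, 0.2361]
orientation: [179.9, -0.1, -97.0]
force: [-0.1, 0.1, -0.1]
opening: 0.0401
```

Request:
jog_arm:
  motion:
    - {"offset":[0,0,30],"roll":0,"hand":40}
    - {"offset":[0,0,60],"roll":0,"hand":40}
    - {"offset":[0,0,85],"roll":0,"hand":40}
    - {"offset":[0,0,96],"roll":0,"hand":40}
    - {"offset":[0,0,96],"roll":0,"hand":40}
    - {"offset":[0,0,96],"roll":0,"hand":40}

```text
clock: 2.73
tool_pos: [0.6047, 0.2572, 0.1421]
orientation: [-180.0, -0.0, -97.1]
force: [1.0, 0.5, 1.3]
opening: 0.0399
```

Request:
jog_arm:
  motion:
    - {"offset":[10,0,0],"roll":0,"hand":40}
    - {"offset":[20,0,0],"roll":0,"hand":40}
    - {"offset":[26,0,0],"roll":0,"hand":40}
    - {"offset":[31,0,0],"roll":0,"hand":40}
    - {"offset":[35,0,0],"roll":0,"hand":40}
    - {"offset":[39,0,0],"roll":0,"hand":40}
    - {"offset":[43,0,0],"roll":0,"hand":40}
    - {"offset":[48,0,0],"roll":0,"hand":40}
    - {"offset":[53,0,0],"roll":0,"hand":40}
    - {"offset":[59,0,0],"roll":0,"hand":40}
    - {"offset":[66,0,0],"roll":0,"hand":40}
    - {"offset":[73,0,0],"roll":0,"hand":40}
    - {"offset":[80,0,0],"roll":0,"hand":40}
    - {"offset":[87,0,0],"roll":0,"hand":40}
    - {"offset":[94,0,0],"roll":0,"hand":40}
    - {"offset":[101,0,0],"roll":0,"hand":40}
    - {"offset":[107,0,0],"roll":0,"hand":40}
    - {"offset":[112,0,0],"roll":0,"hand":40}
    - {"offset":[115,0,0],"roll":0,"hand":40}
    - {"offset":[115,0,0],"roll":0,"hand":40}

```text
clock: 4.4
tool_pos: [0.5901, 0.1426, 0.1415]
orientation: [180.0, -0.0, -97.1]
force: [1.3, 1.7, 3.0]
opening: 0.0399
```

Request:
jog_arm:
  motion:
    - {"offset":[3,0,0],"roll":0,"hand":40}
    - {"offset":[7,0,0],"roll":0,"hand":40}
    - {"offset":[12,0,0],"roll":0,"hand":40}
    - {"offset":[18,0,0],"roll":0,"hand":40}
    - {"offset":[24,0,0],"roll":0,"hand":40}
    - {"offset":[30,0,0],"roll":0,"hand":40}
    - {"offset":[36,0,0],"roll":0,"hand":40}
    - {"offset":[42,0,0],"roll":0,"hand":40}
    - {"offset":[48,0,0],"roll":0,"hand":40}
    - {"offset":[54,0,0],"roll":0,"hand":40}
    - {"offset":[60,0,0],"roll":0,"hand":40}
    - {"offset":[66,0,0],"roll":0,"hand":40}
    - {"offset":[72,0,0],"roll":0,"hand":40}
    - {"offset":[78,0,0],"roll":0,"hand":40}
    - {"offset":[84,0,0],"roll":0,"hand":40}
    - {"offset":[89,0,0],"roll":0,"hand":40}
    - {"offset":[92,0,0],"roll":0,"hand":40}
    - {"offset":[94,0,0],"roll":0,"hand":40}
    - {"offset":[95,0,0],"roll":0,"hand":40}
    - {"offset":[95,0,0],"roll":0,"hand":40}

```text
clock: 6.07
tool_pos: [0.5787, 0.0491, 0.1416]
orientation: [-180.0, -0.0, -97.1]
force: [0.2, 0.5, 0.0]
opening: 0.0397
```

Request:
jog_arm:
  motion:
    - {"offset":[-5,0,0],"roll":0,"hand":40}
    - {"offset":[-15,0,0],"roll":0,"hand":40}
    - {"offset":[-40,0,0],"roll":0,"hand":40}
    - {"offset":[-40,0,-30],"roll":0,"hand":40}
    - {"offset":[-40,0,-70],"roll":0,"hand":40}
    - {"offset":[-50,0,-100],"roll":0,"hand":20}
    - {"offset":[-80,0,-100],"roll":0,"hand":0}
    - {"offset":[-80,0,-100],"roll":0,"hand":0}
    - {"offset":[-80,0,-100],"roll":0,"hand":0}

```text
clock: 6.82
tool_pos: [0.5887, 0.1308, 0.242]
orientation: [-180.0, 0.0, -96.9]
force: [-0.3, 0.1, -0.2]
opening: 0.0189
```

Run:
```python
from h import *
o=ctrl.get_obs();print(o['tool_pos'],o['force'],o['opening'],o['clock'])
a=snap('scene','s1');b=snap('top','t1');w=snap('wrist','w1')
cv2.imwrite('pics/c1.png',np.vstack([cv2.resize(a['img'][110:290,230:450,::-1],(660,300)),cv2.resize(w['img'][...,::-1],(480,300)) if 0 else cv2.copyMakeBorder(cv2.resize(w['img'][...,::-1],(480,300)),0,0,0,180,0)]))
```

```text
[0.5886744  0.13078093 0.24204417] [-0.30530326  0.05743963 -0.209799  ] 0.01888243961943886 6.8167
```

View pics/c1.png

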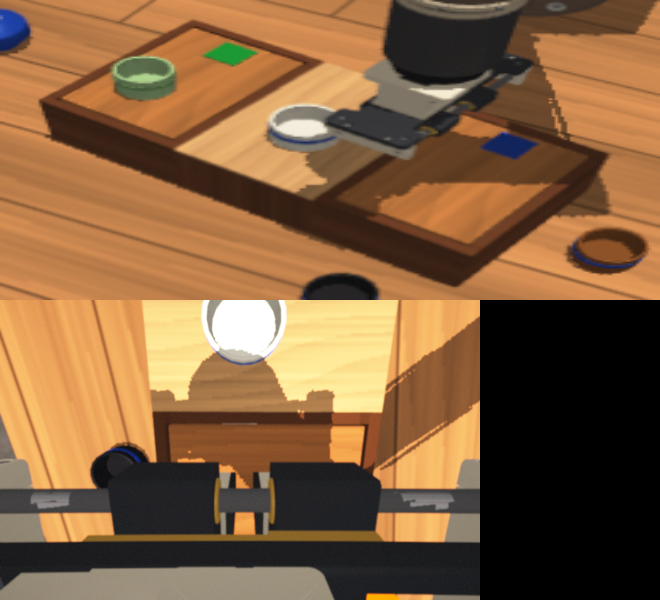

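The cup stands upright on the pale top, near its middle, clear of both lids, and both lids are shut. Next I go over the blue tile with the fingers closed.

Request:
jog_arm:
  motion:
    - {"offset":[-15,32,0],"roll":0,"hand":0}
    - {"offset":[-30,65,0],"roll":0,"hand":0}
    - {"offset":[-46,98,0],"roll":0,"hand":0}
    - {"offset":[-46,98,30],"roll":0,"hand":0}
    - {"offset":[-46,98,60],"roll":0,"hand":0}
    - {"offset":[-46,98,85],"roll":0,"hand":0}
    - {"offset":[-46,98,95],"roll":0,"hand":0}
    - {"offset":[-46,98,95],"roll":0,"hand":0}
    - {"offset":[-46,98,95],"roll":0,"hand":0}

```text
clock: 7.72
tool_pos: [0.4973, 0.186, 0.1469]
orientation: [180.0, -0.1, -97.1]
force: [-0.4, 0.5, 0.3]
opening: 0.0006
```

Run:
```python
from h import *
o=ctrl.get_obs();print(o['tool_pos'],o['force'],o['opening'],o['clock'])
b=snap('top','t2')
cv2.imwrite('pics/c2.png',cv2.resize(b['img'][150:270,220:400,::-1],None,fx=4,fy=4))
c=blob(b,(275,165,345,235),white); print(c[0],c[1],cast(b,[c[0]],.166))
```

```text
[0.49728819 0.18604614 0.14687114] [-0.44091751  0.47164821  0.33668345] 0.0006474490976884725 7.7167
[309.77391304 198.87826087] [25, 24, 21, 21, 345] [[0.57221017 0.01545616 0.166     ]]
```

Request:
jog_arm:
  motion:
    - {"offset":[0,0,7],"roll":0,"hand":0}
    - {"offset":[0,0,11],"roll":0,"hand":0}
    - {"offset":[0,0,13],"roll":0,"hand":0}
    - {"offset":[0,0,14],"roll":0,"hand":0}
    - {"offset":[0,0,15],"roll":0,"hand":0}
    - {"offset":[0,0,15],"roll":0,"hand":0}

```text
clock: 8.27
tool_pos: [0.4971, 0.1864, 0.1322]
orientation: [-180.0, 0.0, -97.0]
force: [-2.2, -0.7, 5.3]
opening: 0.0003
```

Request:
jog_arm:
  motion:
    - {"offset":[0,0,1],"roll":0,"hand":0}
    - {"offset":[0,0,2],"roll":0,"hand":0}
    - {"offset":[0,0,3],"roll":0,"hand":0}
    - {"offset":[0,0,3],"roll":0,"hand":0}

```text
clock: 8.6
tool_pos: [0.497, 0.1864, 0.1292]
orientation: [-180.0, 0.0, -97.0]
force: [-1.8, -0.2, 5.9]
opening: 0.0004
```

Request:
jog_arm:
  motion:
    - {"offset":[0,0,-40],"roll":0,"hand":0}
    - {"offset":[0,0,-80],"roll":0,"hand":0}
    - {"offset":[0,0,-120],"roll":0,"hand":0}
    - {"offset":[-30,0,-160],"roll":0,"hand":0}
    - {"offset":[-70,0,-170],"roll":0,"hand":0}
    - {"offset":[-110,0,-170],"roll":0,"hand":0}
    - {"offset":[-150,0,-170],"roll":0,"hand":0}
    - {"offset":[-190,0,-170],"roll":0,"hand":0}
    - {"offset":[-190,0,-170],"roll":0,"hand":0}
    - {"offset":[-190,0,-170],"roll":0,"hand":0}
    - {"offset":[-190,0,-170],"roll":0,"hand":0}

```text
clock: 9.52
tool_pos: [0.52, 0.375, 0.298]
orientation: [180.0, -0.1, -97.0]
force: [0.4, -0.5, -0.3]
opening: 0.0003
```

Run:
```python
from h import *
o=ctrl.get_obs();print(o['tool_pos'],o['force'],o['clock'])
a=snap('scene','s3');b=snap('top','t3')
cv2.imwrite('pics/c3.png',np.hstack([cv2.resize(a['img'][100:290,200:450,::-1],(450,342)),cv2.resize(b['img'][130:270,200:340,::-1],(342,342))]))
c=blob(b,(280,165,345,235),white); print(c[0],c[1],cast(b,[c[0]],.166))
```

```text
[0.51996843 0.37502213 0.29802834] [ 0.43498587 -0.48248453 -0.29433665] 9.5167
[309.85014409 198.88184438] [20, 24, 21, 21, 347] [[0.57220496 0.01520241 0.166     ]]
```

View pics/c3.png

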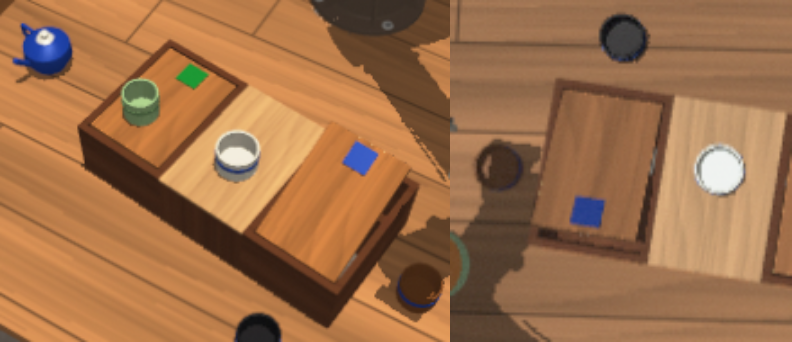

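The blue lid stands ajar. The white cup is upright mid-top, and the green lid and celadon cup are unchanged. The arm is clear, so I hand in.

```bash
python3 -c "
from plant import order; print(order.close_job())"
```

```text
the job is handed in; nothing more can be done
None
```

The blue-tiled lid is open and standing ajar. I handed the job in at about 9.6 s on the robot clock, against the 45 s limit.

- **Cup:** I slid it about 175 mm off the blue lid with two fingertips, without lifting it. It stands upright on the pale top, about 21 mm behind and 3 mm beside its centre, and did not move while the lid opened.
- **Lid:** I pressed the blue tile about 5 mm, at about 6 N, then moved up and away. The lid then sprang up.
- **Left alone:** The last pictures show the green lid shut and the celadon cup and teapot in place. The plates were mostly outside the last crop, so I didn't check them at the end. The arm never went near them low down.
- **Arm:** It was clear of everything at the end, and the reported force was near zero.

None of the checks failed. The position estimates from different views disagreed by at most about 8 mm, within what the push and press needed. I didn't measure the lid's opening angle; I judged it from the pictures.

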